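# Fit the filter slider in the microscope light base

## Robot

A 6-joint arm with a two-finger parallel gripper is mounted at the origin on the work surface. World frame = base frame: x ahead of the robot, y to its left, z up, the work surface at z = 0. Lengths are in mm, angles in degrees, forces in N, time in s.
With the tool pointing down it reaches from about 350 to 850 mm from the base axis. Payload 8.1 kg.
Tool frame: the origin (TCP) lies midway between the tips of the shut fingers; the grasp point (between the pads) lies 19 mm behind it (r.pinch_z is the distance from the TCP to the grasp point, in mm); z points along the fingers, y is the line along which they close (so a half turn about z gives the same grasp; the last joint's range is limited). The gripper opens to 85 mm and grips with 20 to 120 N. Pads are 22 mm wide; open, the fingers measure 114 mm over their backs; the gripper's body (76 mm by 85 mm) begins 54 mm behind the grasp point. The pads swing forward as they close: fully open they stand 13 mm farther back than shut.
Start: joints at [62.429, 7.471, 85.268, -0, 87.261, -4.893], TCP at [231.307, 553.626, 231.292] pointing down, gripper open.
Joint ranges: [-169.43, 169.43], [-51.17, 129.36], [1.28, 143.12], [-76.62, 256.62], [0, 156.53], [-152.29, 152.29]. Speed limits (degrees/s): [136.94, 136.94, 159.86, 180, 180, 180].

## Interface

Orientations are given as [roll, pitch, yaw] about the fixed x, y, z axes, in that order (R = Rz(yaw) Ry(pitch) Rx(roll)).
In Python, from bench import r gives the robot as it stands.
- The arm moves only by the shell command python3 -m jog 'ROWS' [OPENING] [FORCE]. ROWS is JSON, one flat list of numbers, 6 for each row, row after row: the shift along the tool's x, y, z in m, then the turn, a rotation vector about the tool's x, y, z in rad. A call has 1 to 8 rows; each row is the pose to reach, as a shift and turn from the pose commanded when the call began, along the tool's axes at that moment; what a row does not reach only later rows make up. A row lasts 1/8 s, in which the tool goes at most 62.5 mm and 10.7 degrees, less where a joint would pass 70% of its speed; a pose out of reach is approached as far as the arm can. A call with a gripper value outside its range is refused whole. OPENING is the opening, from -1 (shut) to 1 (fully open), set as the call begins (- or left out, the last holds). The fingers move at their own pace and stop on an object; FORCE is the grip in N (left out, the last holds). Time passes only in rows, so rows that repeat a pose let the fingers close. It gives the time, the measured TCP pose, the force, the opening and the grip force at its end, in the units of the state.
- r.sense(): the state, without advancing time (a new reading comes with each control period).
- r.snapshot(name): name is "side" or "top" or "wrist"; returns a dict with "pixels" (420x560x3 uint8, red, green, blue), "range_z" (420x560 float32, mm along the optical axis (not along the pixel's ray), 0 where there is no reading), "K" (3x3 intrinsics, pixels), "rvec" (rotation vector, rad) and "tvec" (3), from world to camera coordinates, as OpenCV has them. Camera axes: x right, y down, z forward; pixel columns grow to the right and rows downward; lengths in mm; the calibration is good to about 2 mm. The wrist camera is an equidistant fisheye: a pixel r from the principal point sees the ray r / f radians off the axis. A picture is of the moment at which its call begins.
- r.hand_in(): hands the job in; it is judged then, once.
Trained networks look in a picture, given as the dict that the camera call returned (one of the last four; its "shot" number tells which), for a name from the list of things; names that differ only in an ending like _2 or _b are one class to them, and where a whole thing is asked for, a point or a joint stands for the part that bears it (a point fixed in the world has none). Each returns a list of dicts, best first, with "score" (0 to 1); they miss things now and then, are a little off and sometimes report something else, mostly with a low value. They report only what shows in the picture. A call takes as long as a camera call.
- r.look_for(picture, target): "bbox" ([left, top, right, bottom] in pixels, round what is visible of it).
- r.outline_of(picture, target): "region" (420x560 bool, what is visible of it) and "bbox" ([left, top, right, bottom] in pixels, round what is visible of it).
The state is a dict: "time": time; "joint_pos": joint angles; "qd": joint speeds; "joint_efforts": joint torques, N m; "tool_pos": TCP position; "tcp_rot": TCP orientation; "ft_force": force on the tool from outside, world axes, zero at the start; "wrist_torque": the same for the moment, N m; "finger_gap": finger opening in mm; "grip_force": force on a finger pad.
Only numpy, scipy, OpenCV 4.12 (cv2) and the standard library are available. Lean on these libraries where they do the work, as an engineer would, in place of code of your own. Each camera call takes 0.05 s, during which the arm holds its last target. There are 200 camera calls.

## Task

The microscope light base has two filter slots at bench level in its front face; one already holds a slider and the other is empty. Slide the loose filter slider, plate first, into the empty slot and push it fully home, past the click of its catch, until its grip sits flush against the base. Be gentle: do not shove the base out of place, and leave the fitted slider, the dish on the base and the other things on the bench where they are.

Things in the scene. Friction and masses are not known exactly. Their poses are not given: they have to be found in the camera images.
- light_base: white casting, 200 mm deep (x) by 240 mm wide (y) by 50 mm tall, 3 kg, standing loose on the bench (may slide if pushed with more than about 14 N). Round glass window on top. Origin: centre of its underside; x: from the front face (x = -100 mm, with the slots) to the back; z up
- slot_a (a point): slot at y = -58 mm of the base: point at bench level, centre of its mouth in the front face; axes are the base's (x: into the slot). Tunnel open to the bench below, 81.7 mm wide, 9 mm high, side entries rounded (8 mm radius). 95 mm inside, a sprung ball hangs 5 mm from the roof. Home: grip flat against the front face, slider origin at this point
- slot_b (a point): slot at y = +58 mm of the base, otherwise like slot_a. In both, the leading edge meets the ball about 21 mm before home (5 to 9 N), then the ball clicks into the slider's groove
- loose_slider: the slider to fit, flat on the bench before the base, maybe askew: aluminium plate 110 x 80 x 6 mm, white round window, at its rear an upright grey grip 12 thick, 80 wide, 40 tall. Origin: foot of the grip's front face, mid width. x: along the plate to its leading edge (110 mm ahead; grip at x = -12 to 0), z: up. Groove across the plate's top 88 to 102 mm ahead. 200 g
- fitted_slider: an identical slider, already home in one of the slots (only its grip is seen); stays there. Same axes and sizes as loose_slider
- dish: glass dish, 90 mm across, 16 mm tall, standing on the base's window. Origin: centre of its underside. Leave alone
- bench_dish: glass dish, 100 mm across, 18 mm tall, on the bench. Origin: centre of its underside. Leave alone
- brush: flat hand brush lying on the bench. Leave alone
- jar: amber jar, 56 mm across, 75 mm tall. Origin: centre of its underside. Leave alone

How it is judged (in metres and radians):
At the end, for the whole second after the job is handed in: Loose slider home in the slot that was empty: grip within 2 mm of the base's face, 3 mm of the slot's centre line, flat and in line (0.05 rad). Other slider still home by the same measures. Base within 5 mm of its start, dish upright on it, all at rest (((x of loose_slider in the frame of slot_a above -0.002 m and y of loose_slider in the frame of slot_a between -0.003 and 0.003 m and z of loose_slider in the frame of slot_a between -0.004 and 0.004 m and angle between the x axis of each of loose_slider, fitted_slider and the x axis of light_base, either way round below 0.05 rad and angle between each of loose_slider, fitted_slider's own z axis and vertical below 0.05 rad and x of fitted_slider in the frame of slot_b above -0.002 m and y of fitted_slider in the frame of slot_b between -0.003 and 0.003 m and z of fitted_slider in the frame of slot_b between -0.004 and 0.004 m) or (x of loose_slider in the frame of slot_b above -0.002 m and y of loose_slider in the frame of slot_b between -0.003 and 0.003 m and z of loose_slider in the frame of slot_b between -0.004 and 0.004 m and angle between the x axis of each of loose_slider, fitted_slider and the x axis of light_base, either way round below 0.05 rad and angle between each of loose_slider, fitted_slider's own z axis and vertical below 0.05 rad and x of fitted_slider in the frame of slot_a above -0.002 m and y of fitted_slider in the frame of slot_a between -0.003 and 0.003 m and z of fitted_slider in the frame of slot_a between -0.004 and 0.004 m)) and linear speed of each of loose_slider, light_base below 0.01 m/s and distance of light_base from where it was at the start of the episode below 0.005 m and z of dish in the frame of light_base above 0.045 m and angle between dish's own z axis and vertical below 0.1 rad); the robot touches nothing.
It fails at once if the light base is shoved more than 5 mm (distance of light_base from where it was at the start of the episode above 0.005 m).
It fails at once if the fitted slider is moved more than 12 mm (distance of fitted_slider from where it was at the start of the episode above 0.012 m).
It fails at once if the dish on the base is moved more than 15 mm (distance of dish from where it was at the start of the episode above 0.015 m).
It fails at once if the bench dish, brush or jar is moved more than 15 mm (distance of any of bench_dish, brush, jar from where it was at the start of the episode above 0.015 m).
It also fails if it takes over 61 s, if anything falls off the work surface, if the arm or the gripper's body presses on something with over 40 N, if the wrist force passes 120 N, or if a joint passes its speed limit or range.

## Working session

There is one attempt and no reset: what is moved stays moved. The work goes in short steps, Python scripts to look and compute and a shell command to move; the robot and the scene stay as the last step left them, time stands still between calls to the robot, and variables do not carry over. Pictures are saved under pics/ and viewed, at most 10 in all, crops included, and the job is handed in when it is done.

```bash
mkdir -p pics; ls; cat > h.py <<'E'
import numpy as np, cv2
from bench import r
from scipy.spatial.transform import Rotation as Ro
def cloud(p):
    K=p["K"];z=p["range_z"].astype(float)
    R=cv2.Rodrigues(np.array(p["rvec"],float))[0];t=np.array(p["tvec"],float).reshape(3)
    v,u=np.indices(z.shape)
    c=np.stack([(u-K[0][2])/K[0][0]*z,(v-K[1][2])/K[1][1]*z,z],-1)
    w=(c-t)@R
    w[z<=0]=np.nan
    return w
def save(p,n): cv2.imwrite(f"pics/{n}.png",p["pixels"][:,:,::-1])
E
python3 - <<'E'
from h import *
for n in ("top","side"):
    p=r.snapshot(n); save(p,n+"0"); w=cloud(p)
    np.savez(n+"0.npz",w=w,px=p["pixels"],K=p["K"],rvec=p["rvec"],tvec=p["tvec"])
    for t in ("light_base","loose_slider","fitted_slider","slot_a","dish","bench_dish","brush","jar"):
        for o in r.outline_of(p,t)[:2]:
            q=w[o["region"]];q=q[~np.isnan(q[:,0])]
            print(n,t,round(o["score"],2),np.round(o["bbox"]),np.round(np.median(q,0)),np.round(np.percentile(q,[2,98],axis=0)).tolist() if len(q) else 0)
print(r.sense())
E
```

```text
pics
top light_base 0.96 [150. 158. 236. 264.] [580. 110.  50.] [[456.0, 13.0, 41.0], [689.0, 207.0, 55.0]]
top light_base 0.38 [202. 130. 278. 152.] [752.  21.  18.] [[734.0, -93.0, 2.0], [778.0, 90.0, 24.0]]
top loose_slider 0.97 [267. 200. 318. 239.] [ 547. -137.    6.] [[505.0, -195.0, -1.0], [591.0, -76.0, 42.0]]
top fitted_slider 0.5 [230. 171. 239. 206.] [632.   2.  38.] [[591.0, -1.0, 4.0], [668.0, 10.0, 44.0]]
top slot_a 0.61 [151. 156. 236. 263.] [580. 108.  50.] [[455.0, 13.0, 36.0], [690.0, 208.0, 55.0]]
top dish 0.55 [171. 198. 209. 233.] [559. 112.  58.] [[519.0, 69.0, 50.0], [600.0, 150.0, 68.0]]
top dish 0.18 [201. 130. 278. 154.] [751.  14.  17.] [[732.0, -98.0, -2.0], [780.0, 90.0, 24.0]]
top bench_dish 0.91 [365. 140. 401. 174.] [ 719. -371.    8.] [[675.0, -412.0, -0.0], [761.0, -326.0, 19.0]]
top brush 0.73 [201. 131. 280. 152.] [750.  18.  17.] [[733.0, -99.0, 7.0], [778.0, 91.0, 24.0]]
top jar 0.69 [391. 225. 419. 248.] [ 510. -416.   73.] [[486.0, -447.0, 10.0], [533.0, -396.0, 78.0]]
side light_base 0.68 [215. 159. 315. 219.] [559.  68.  53.] [[454.0, 10.0, 5
[... 726 characters left out ...]
4.0, -404.0, 80.0]]
{'time': 0.9, 'joint_pos': array([ 6.24300666e+01,  7.47087518e+00,  8.52652480e+01, -5.83941128e-04,
        8.72617486e+01, -4.89026992e+00]), 'qd': array([ 0.07447799,  0.04523421, -0.03751904,  0.02115035, -0.01765522,
       -0.07709138]), 'joint_efforts': array([-9.52136616e-04, -5.69326687e+01, -5.00872564e+01, -2.77480067e-04,
        1.11386435e-03, -4.98728764e-05]), 'tool_pos': array([231.31296966, 553.64251194, 231.31974803]), 'tcp_rot': array([1.79997929e+02, 7.62580816e-04, 1.57320364e+02]), 'ft_force': array([0.47806099, 0.45107248, 0.26603623]), 'wrist_torque': array([0.01401329, 0.03131925, 0.02851116]), 'grip_force': 0.0, 'finger_gap': 85.13745435559855}
```

```bash
python3 - <<'E'
from h import *
p=r.snapshot("top"); w=cloud(p)
im=cv2.resize(p["pixels"][120:280,140:340],(800,640))[:600,:,::-1]; cv2.imwrite("pics/top1.png",im)
w=np.load("top0.npz")["w"]
o=r.outline_of(p,"loose_slider")[0]["region"]
q=w[o];q=q[~np.isnan(q[:,0])]
print("slider rect",cv2.minAreaRect(q[:,:2].astype(np.float32)))
g=q[q[:,2]>30];print("grip top",cv2.minAreaRect(g[:,:2].astype(np.float32)),np.median(g,0))
o=r.outline_of(p,"light_base")[0]["region"]
q=w[o];q=q[~np.isnan(q[:,0])];q=q[(q[:,2]>44)]
print("base",cv2.minAreaRect(q[:,:2].astype(np.float32)))
s=r.sense();R=Ro.from_euler("xyz",s["tcp_rot"],degrees=True)
print(R.inv().apply(np.array([545,-140,260])-s["tool_pos"]),(R.inv()*Ro.from_euler("xyz",[180,0,180],degrees=True)).as_rotvec())
E
```

```text
slider rect ((548.6508178710938, -135.8705596923828), (78.37088775634766, 125.72853088378906), 12.26777172088623)
grip top ((558.55322265625, -188.728271484375), (74.16663360595703, 12.138853073120117), 12.278182029724121) [ 556.57054277 -187.72957888   39.49171125]
base ((570.990234375, 112.04305267333984), (201.2458953857422, 260.8622131347656), 89.62538146972656)
[-556.86152603 -519.1035761   -28.73066147] [ 6.01882081e-05  1.51402738e-05 -3.95759360e-01]
```

View pics/top1.png

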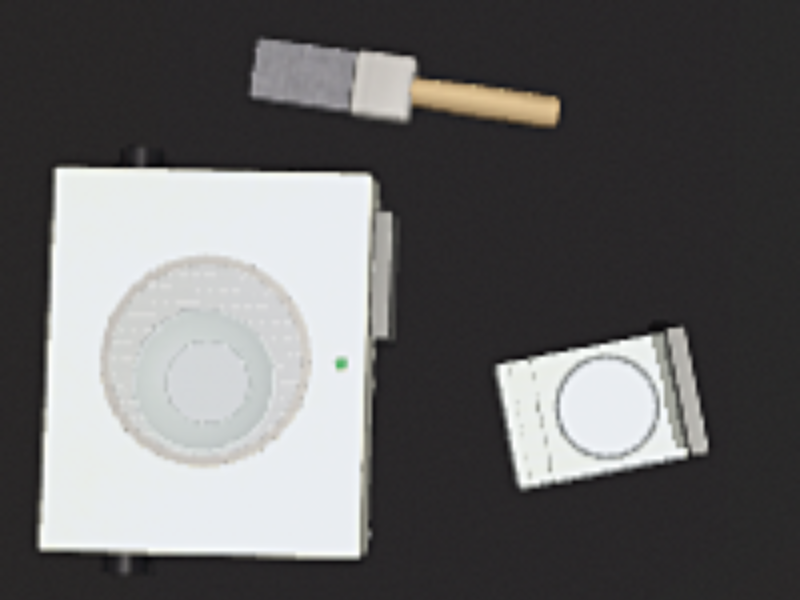

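```bash
python3 -m jog '[-0.045,-0.042,-0.002,0,0,-0.05,-0.088,-0.082,-0.004,0,0,-0.1,-0.131,-0.122,-0.007,0,0,-0.15,-0.174,-0.162,-0.009,0,0,-0.2,-0.217,-0.202,-0.011,0,0,-0.25,-0.26,-0.242,-0.013,0,0,-0.3,-0.303,-0.282,-0.016,0,0,-0.35,-0.346,-0.322,-0.018,0,0,-0.4]' 1 && python3 -m jog '[-0.043,-0.04,-0.002,0,0,-0.05,-0.086,-0.08,-0.004,0,0,-0.1,-0.128,-0.12,-0.006,0,0,-0.15,-0.17,-0.156,-0.008,0,0,-0.19,-0.197,-0.18,-0.009,0,0,-0.21,-0.197,-0.18,-0.009,0,0,-0.21]'
python3 - <<'E'
from h import *
s=r.sense();print(s["time"],s["tool_pos"],s["tcp_rot"])
R=Ro.from_euler("xyz",s["tcp_rot"],degrees=True)
E
```

```text
time: 2.05
tool_pos: [427.0, 121.4, 249.8]
tcp_rot: [180.0, 0.1, -179.7]
ft_force: [2.0, 0.4, -0.2]
finger_gap: 85.3
grip_force: 0.0
time: 2.8
tool_pos: [625.1, -58.1, 257.2]
tcp_rot: [180.0, -0.1, -167.9]
ft_force: [0.3, -0.5, -0.7]
finger_gap: 85.3
grip_force: 0.0
2.8 [625.11297985 -58.08811213 257.23796825] [ 1.79995284e+02 -6.50552528e-02 -1.67857111e+02]
```

```bash
cat >> h.py <<'E'
def wcloud(p):
    K=np.array(p["K"]);z=p["range_z"].astype(float)
    R=cv2.Rodrigues(np.array(p["rvec"],float))[0];t=np.array(p["tvec"],float).reshape(3)
    v,u=np.indices(z.shape)
    a=(u-K[0,2])/K[0,0];b=(v-K[1,2])/K[1,1];th=np.hypot(a,b)
    k=np.tan(np.minimum(th,1.5))/np.maximum(th,1e-9)
    w=(np.stack([a*k*z,b*k*z,z],-1)-t)@R
    w[z<=0]=np.nan
    return w
def rect(q):
    return cv2.minAreaRect(q[:,:2].astype(np.float32))
E
python3 - <<'E'
from h import *
p=r.snapshot("wrist");save(p,"w1");w=wcloud(p)
np.savez("w1.npz",w=w,px=p["pixels"],K=p["K"],rvec=p["rvec"],tvec=p["tvec"])
for t in ("light_base","loose_slider","fitted_slider"):
    for o in r.outline_of(p,t)[:2]:
        q=w[o["region"]];q=q[~np.isnan(q[:,0])]
        print(t,o["score"],np.round(o["bbox"]),rect(q) if len(q) else 0)
        if t!="light_base":
            g=q[q[:,2]>32]
            if len(g)>20: print(" top",rect(g),np.median(g,0))
            g=q[q[:,2]<12]
            if len(g)>20: print(" plate",rect(g),np.median(g,0))
E
```

```text
light_base 0.65 [316.  43. 509. 276.] ((583.14306640625, 119.59599304199219), (289.8765869140625, 263.5242919921875), 0.4489864706993103)
loose_slider 0.77 [172.  63. 279. 138.] ((549.2651977539062, -141.71499633789062), (88.96530151367188, 135.62152099609375), 12.643148422241211)
 top ((561.4796142578125, -188.05125427246094), (80.16264343261719, 12.967406272888184), 12.034975051879883) [ 561.74480763 -187.32432836   38.97845573]
 plate ((549.2651977539062, -141.71499633789062), (88.96530151367188, 135.62152099609375), 12.643148422241211) [ 549.20759841 -128.39412212    5.41147335]
loose_slider 0.38 [319.  41. 512. 270.] ((571.1685180664062, 130.31561279296875), (242.57870483398438, 290.9607238769531), 88.28436279296875)
 top ((573.0729370117188, 111.29419708251953), (204.95555114746094, 267.7155456542969), 88.66719818115234) [578.76944466  84.05595468  49.34497483]
 plate ((571.763427734375, 131.02767944335938), (240.5739288330078, 291.17498779296875), 88.82550811767578) [ 5.03603462e+02  1.49867593e+01 -7.24259566e-02]
fitted_slider 0.75 [313. 152. 342. 224.] ((631.1620483398438, 5.2458624839782715), (12.93455696105957, 80.39643096923828), 88.8033218383789)
 top ((631.2747802734375, 5.306593894958496), (12.782231330871582, 80.17388153076172), 88.7575454711914) [629.36654222   4.29977884  39.1415371 ]
 plate ((629.9472045898438, -0.5065345764160156), (12.09580135345459, 80.15835571289062), 80.29563903808594) [629.37961744  -0.85706116   7.31435973]
```

View pics/w1.png

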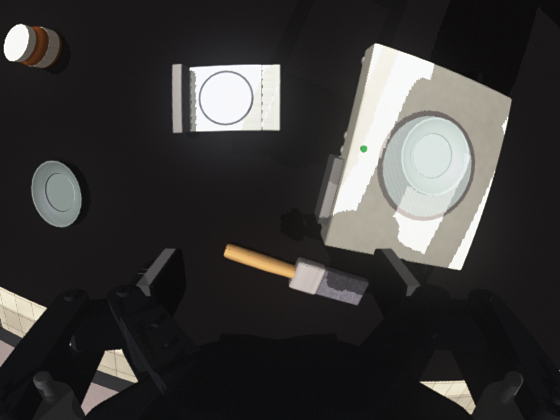

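```bash
cat >> h.py <<'E'
def goto(pos,yaw):
    s=r.sense();R=Ro.from_euler("xyz",s["tcp_rot"],degrees=True)
    print("at",np.round(s["tool_pos"],1),np.round(s["tcp_rot"],2),"shift m",np.round(R.inv().apply(np.array(pos)-s["tool_pos"])/1000,4),"rot",np.round((R.inv()*Ro.from_euler("xyz",[180,0,yaw],degrees=True)).as_rotvec(),4))
E
python3 - <<'E'
from h import *
d=np.load("w1.npz");w=d["w"]
m=(w[...,2]>45)&(w[...,2]<53)&(w[...,0]>450)&(w[...,0]<700)&(w[...,1]<60)
q=w[m]
# front top edge: min y per x bin
xs=np.arange(465,690,5);P=np.array([(x+2.5,np.percentile(q[(q[:,0]>=x)&(q[:,0]<x+5),1],2)) for x in xs if ((q[:,0]>=x)&(q[:,0]<x+5)).sum()>8])
f=np.polyfit(P[:,0],P[:,1],1);print("edge slope deg",np.degrees(np.arctan(f[0])),"y at 515,631",np.polyval(f,[515,631]),"resid",np.std(P[:,1]-np.polyval(f,P[:,0])), P[:,0].min(),P[:,0].max())
print(q[:,0].min(),q[:,0].max())
goto([561.5,-188,110],192.2)
E
```

```text
edge slope deg 57.6166700344635 y at 515,631 [-188.70739275   -5.80303698] resid 148.9824152696139 467.5 687.5
453.595584958509 694.1838551149607
at [623.7 -55.2 258.4] [ 179.98   -0.   -167.69] shift m [ 0.089  -0.1165  0.1484] rot [ 0.0003 -0.0001  0.0018]
```

```bash
python3 -m jog '[0.022,-0.029,0.037,0,0,0,0.044,-0.058,0.074,0,0,0,0.067,-0.087,0.111,0,0,0,0.089,-0.1165,0.148,0,0,0,0.089,-0.1165,0.148,0,0,0,0.089,-0.1165,0.148,0,0,0]' && python3 - <<'E'
from h import *
p=r.snapshot("wrist");save(p,"w2");w=wcloud(p)
np.savez("w2.npz",w=w)
for t in ("loose_slider","fitted_slider"):
    for o in r.outline_of(p,t)[:1]:
        q=w[o["region"]];q=q[~np.isnan(q[:,0])]
        print(t,o["score"],np.round(o["bbox"]))
        g=q[(q[:,2]>32)&(q[:,2]<46)]
        if len(g)>20: print(" top",rect(g),np.median(g,0))
        g=q[(q[:,2]<12)&(q[:,2]>3)]
        if len(g)>20: print(" plate",rect(g),np.median(g,0))
w=np.load("w1.npz")["w"]
q=w[(w[...,2]>45)&(w[...,2]<53)&(w[...,0]>465)&(w[...,0]<685)&(w[...,1]<60)&(w[...,1]>-15)]
P=np.array([(x+2.5,np.percentile(q[(q[:,0]>=x)&(q[:,0]<x+5),1],2)) for x in range(465,680,5) if ((q[:,0]>=x)&(q[:,0]<x+5)).sum()>8])
f=np.polyfit(P[:,0],P[:,1],1);print("edge deg",np.degrees(np.arctan(f[0])),np.polyval(f,[515,631]),np.std(P[:,1]-np.polyval(f,P[:,0])))
goto([561.5,-188,13],192.2)
E
```

```text
time: 3.75
tool_pos: [562.5, -188.0, 111.5]
tcp_rot: [-180.0, 0.1, -167.7]
ft_force: [-0.2, 0.9, 0.4]
finger_gap: 85.1
grip_force: 0.0
loose_slider 0.97 [267. 150. 420. 263.]
 top ((561.178955078125, -188.7266845703125), (79.7035140991211, 12.034821510314941), 11.8754243850708) [ 557.92326405 -189.10402159   39.26335084]
 plate ((549.9830932617188, -133.46163940429688), (80.9509506225586, 120.14350891113281), 12.103503227233887) [ 547.5167332  -137.14153396    5.56568265]
fitted_slider 0.84 [442. 267. 487. 355.]
 top ((630.7401733398438, 2.8763880729675293), (10.860878944396973, 79.86023712158203), 88.75106811523438) [594.18337128   1.32643567  38.05125164]
 plate ((603.5482177734375, 1.937882423400879), (15.498100280761719, 36.18397903442383), 60.89567947387695) [ 6.02326851e+02 -3.26919895e-01  7.08074232e+00]
edge deg -0.49364178797888586 [13.35272216 12.35327918] 0.25519196872480127
at [ 563.5 -188.1  112.3] [-1.7990e+02  1.6000e-01 -1.6764e+02] shift m [0.0022 0.0007 0.0993] rot [-0.0017  0.0027  0.0028]
```

View pics/w2.png

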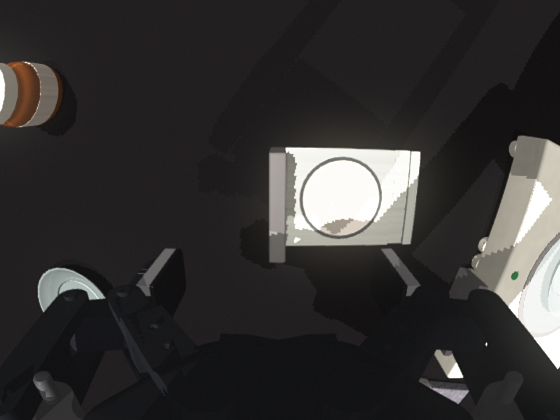

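```bash
python3 -m jog '[0.001,0,0.03,0,0,0,0.002,0.001,0.06,0,0,0,0.002,0.001,0.085,0,0,0,0.002,0.001,0.098,0,0,0,0.002,0.001,0.098,0,0,0]' && python3 -m jog '[0,0,0,0,0,0,0,0,0,0,0,0,0,0,0,0,0,0,0,0,0,0,0,0,0,0,0,0,0,0,0,0,0,0,0,0]' -1 30; python3 - <<'E'
from h import *
p=r.snapshot("wrist");w=wcloud(p)
print({k:np.round(v,2) for k,v in r.sense().items() if k in("time","tool_pos","tcp_rot","ft_force","finger_gap","grip_force")})
q=w[(w[...,2]>45)&(w[...,2]<53)&(w[...,1]<60)&(w[...,1]>-15)]
E
```

```text
time: 4.53
tool_pos: [559.8, -187.7, 12.1]
tcp_rot: [180.0, -0.0, -167.7]
ft_force: [0.9, -0.1, -0.7]
finger_gap: 85.4
grip_force: 0.0
time: 5.28
tool_pos: [560.1, -188.4, 12.8]
tcp_rot: [-180.0, 0.0, -167.7]
ft_force: [-0.3, 0.2, 5.6]
finger_gap: 11.5
grip_force: 31.3
{'time': np.float64(5.32), 'tool_pos': array([ 560.13, -188.48,   12.77]), 'tcp_rot': array([-1.7997e+02,  3.0000e-02, -1.6773e+02]), 'ft_force': array([-1.01, -1.22,  4.97]), 'grip_force': np.float64(31.36), 'finger_gap': np.float64(11.3)}
```

```bash
python3 - <<'E'
from h import *
goto([512,-125,15.5],179.2)
E
```

```text
at [ 560.1 -188.5   12.8] [-1.7997e+02  3.0000e-02 -1.6773e+02] shift m [ 0.0335  0.0723 -0.0028] rot [-0.0004  0.0006  0.2281]
```

```bash
python3 -m jog '[0,0,-0.003,0,0,0,0.008,0.018,-0.003,0,0,0.06,0.017,0.036,-0.003,0,0,0.12,0.025,0.054,-0.003,0,0,0.18,0.0335,0.0723,-0.003,0,0,0.228,0.0335,0.0723,-0.003,0,0,0.228,0.0335,0.0723,-0.003,0,0,0.228]'; python3 - <<'E'
from h import *
for i in range(2):
  p=r.snapshot("wrist");w=wcloud(p)
  for t in ("loose_slider","fitted_slider"):
    for o in r.outline_of(p,t)[:1]:
        q=w[o["region"]];q=q[~np.isnan(q[:,0])]
        print(t,o["score"],np.round(o["bbox"]))
        g=q[(q[:,2]>34)&(q[:,2]<50)]
        if len(g)>20: print(" top",rect(g),np.median(g,0))
        g=q[(q[:,2]<16)&(q[:,2]>3)]
        if len(g)>20: print(" plate",rect(g),np.median(g,0),np.percentile(g,[3,97],axis=0))
  q=w[(w[...,2]>45)&(w[...,2]<53)&(w[...,0]>440)&(w[...,0]<720)&(w[...,1]<60)&(w[...,1]>-15)]
  P=np.array([(x+2.5,np.percentile(q[(q[:,0]>=x)&(q[:,0]<x+5),1],2)) for x in range(465,680,5) if ((q[:,0]>=x)&(q[:,0]<x+5)).sum()>8])
  f=np.polyfit(P[:,0],P[:,1],1);print("edge deg",np.degrees(np.arctan(f[0])),np.polyval(f,[515,631]),np.std(P[:,1]-np.polyval(f,P[:,0])),len(P))
save(p,"w3");np.savez("w3.npz",w=w,px=p["pixels"],K=p["K"],rvec=p["rvec"],tvec=p["tvec"])
s=r.sense();print(s["time"],s["tool_pos"],s["tcp_rot"],s["ft_force"])
E
```

```text
time: 6.2
tool_pos: [511.9, -125.0, 15.2]
tcp_rot: [-180.0, 0.0, 179.3]
ft_force: [0.9, 0.7, -2.4]
finger_gap: 11.5
grip_force: 30.5
loose_slider 0.57 [260. 173. 490. 341.]
 top ((507.3809814453125, -117.6158218383789), (25.61273765563965, 68.80721282958984), 89.5606460571289) [ 500.30145903 -124.30894906   41.64112077]
 plate ((513.8269653320312, -69.32173156738281), (122.71774291992188, 81.29344177246094), 88.90277862548828) [500.42691836 -63.02593056   7.87790872] [[ 474.48829785 -113.17625205    4.20018475]
 [ 542.85220554  -12.09263349    9.25800914]]
edge deg 5.060689749407719 [10.50800917 20.78051752] 5.308003388834469 32
loose_slider 0.77 [262. 168. 490. 343.]
 top ((507.61700439453125, -124.49960327148438), (12.26817798614502, 68.93550109863281), 89.42369079589844) [ 500.57884806 -124.59557638   41.78496624]
 plate ((514.248046875, -69.36940002441406), (123.10719299316406, 81.15030670166016), 89.01703643798828) [500.69896056 -63.40984392   8.02630634] [[ 474.82188952 -113.37831979    4.34125777]
 [ 543.26862159  -12.42680581    9.3934933 ]]
edge deg 6.78884284643604 [ 9.77297478 23.58222811] 7.379821647443849 33
6.5 [ 511.90616097 -125.11280144   15.29787605] [-1.79994345e+02  5.18699526e-03  1.79198832e+02] [ 0.25150248 -0.79897122 -3.44291146]
```

View pics/w3.png

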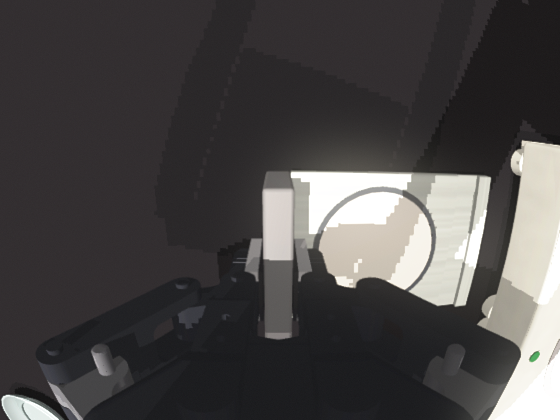

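```bash
python3 - <<'E'
from h import *
for n in ("w1","w3","top0","side0"):
    w=np.load(n+".npz")["w"]
    for y in (20,35,50,150,180):
        q=w[(w[...,2]>44)&(w[...,2]<58)&(abs(w[...,1]-y)<5)&(w[...,0]>400)&(w[...,0]<740)]
        if len(q)>20: print(n,y,np.round(np.percentile(q[:,0],[0,1,99,100]),1), np.median(q[:,2]).round(1))
    q=w[(w[...,2]>46)&(w[...,2]<56)&(w[...,0]>540)&(w[...,0]<690)&(w[...,1]<40)&(w[...,1]>-5)]
    P=np.array([(x+4,np.sort(q[(q[:,0]>=x)&(q[:,0]<x+8),1])[1]) for x in range(460,685,8) if ((q[:,0]>=x)&(q[:,0]<x+8)).sum()>4])
    if len(P)>5:
        f=np.polyfit(P[:,0],P[:,1],1);print(" edge",np.degrees(np.arctan(f[0])),np.polyval(f,[515,631]),len(P))
E
```

```text
w1 20 [454.4 457.1 689.6 693.3] 49.2
w1 35 [453.8 457.1 690.4 692.9] 49.2
w1 50 [454.  457.5 689.9 694.2] 49.3
w1 150 [455.3 457.  691.1 693.7] 49.5
w1 180 [455.7 458.1 691.3 694.5] 49.4
 edge -0.4529249474122523 [12.74235691 11.82535414] 19
w3 20 [501.5 505.9 629.6 633. ] 49.2
w3 35 [535.1 539.  636.5 639.7] 49.2
w3 50 [562.8 565.2 643.8 645.1] 49.4
 edge 6.661611059243212 [ 5.71122981 19.25931006] 13
top0 20 [453.4 455.5 690.2 691. ] 49.8
top0 35 [453.2 455.1 688.5 690.9] 49.9
top0 50 [453.  454.8 688.2 690.7] 50.1
top0 150 [443.5 453.6 691.  701.4] 50.3
top0 180 [453.  455.6 689.  691.3] 49.7
 edge -0.8564327143495661 [14.45249447 12.71844712] 19
side0 20 [454.3 454.9 689.3 691.7] 53.1
side0 35 [454.4 455.2 689.8 691.9] 53.3
side0 50 [454.3 455.  690.7 692.3] 53.6
side0 150 [443.9 447.  705.2 707.3] 53.4
side0 180 [456.  457.7 692.3 694.3] 53.6
 edge -1.591100744348051 [12.84281185  9.62066971] 19
```

```bash
python3 -m jog '[0,0,0.0025,0,0,0,0,0.01,0.0025,0,0,0,0,0.018,0.0025,0,0,0,0,0.024,0.0025,0,0,0,0,0.030,0.0025,0,0,0,0,0.035,0.0025,0,0,0,0,0.04,0.0025,0,0,0]'; python3 - <<'E'
from h import *
p=r.snapshot("wrist");save(p,"w4");w=wcloud(p);s=r.sense()
print(s["tool_pos"],s["tcp_rot"],s["ft_force"],s["wrist_torque"])
for o in r.outline_of(p,"loose_slider")[:1]:
    q=w[o["region"]];g=q[(q[:,2]<10)&(q[:,2]>3)];print(o["score"],rect(g),np.median(g,0))
E
```

```text
time: 7.38
tool_pos: [512.2, -84.4, 12.8]
tcp_rot: [180.0, -0.0, 179.2]
ft_force: [-0.9, -0.6, -0.8]
finger_gap: 11.4
grip_force: 30.5
[512.23108414 -83.86240365  12.75342804] [ 1.79978033e+02 -4.52508712e-03  1.79217975e+02] [ 0.8729779   0.84791833 -2.10449554] [ 0.08340891 -0.05685961 -0.00488535]
0.59 ((513.5933837890625, -35.491615295410156), (106.81488037109375, 80.18912506103516), 89.77877807617188) [499.38033971 -32.02343493   5.6492219 ]
```

View pics/w4.png

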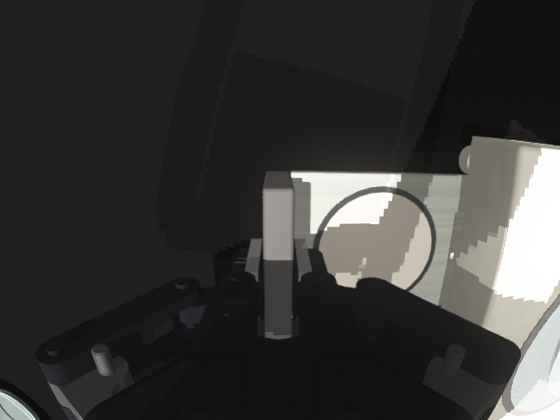

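```bash
python3 -m jog '[0,0.006,0,0,0,0,0,0.012,0,0,0,0,0,0.018,0,0,0,0,0,0.024,0,0,0,0,0,0.030,0,0,0,0,0,0.036,0,0,0,0]';python3 -m jog '[0,0.004,0,0,0,0,0,0.008,0,0,0,0,0,0.012,0,0,0,0,0,0.016,0,0,0,0,0,0.020,0,0,0,0,0,0.024,0,0,0,0,0,0.024,0,0,0,0]'; python3 - <<'E'
from h import *
p=r.snapshot("wrist");save(p,"w5")
s=r.sense()
print(s["tool_pos"],s["tcp_rot"],s["ft_force"],s["wrist_torque"])
E
```

```text
time: 8.22
tool_pos: [512.7, -48.3, 12.8]
tcp_rot: [180.0, -0.0, 179.2]
ft_force: [0.8, -0.9, -2.9]
finger_gap: 11.5
grip_force: 30.6
time: 9.1
tool_pos: [513.1, -24.3, 12.8]
tcp_rot: [180.0, -0.0, 179.2]
ft_force: [0.4, 1.7, -2.6]
finger_gap: 11.3
grip_force: 30.5
[513.06505148 -24.50313059  12.78410792] [ 1.79995417e+02 -1.80118120e-03  1.79233481e+02] [-0.36895357  0.45370612 -1.64030412] [ 0.07615193 -0.02935029  0.02266107]
```

View pics/w5.png

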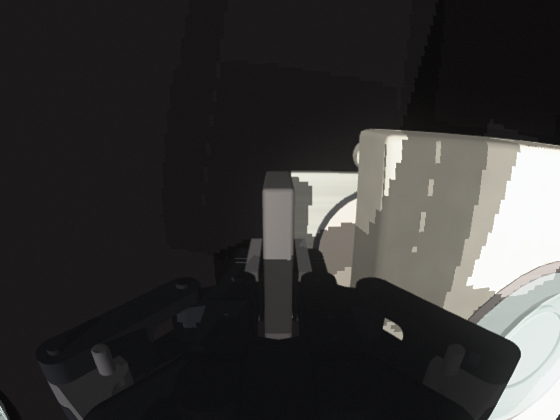

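```bash
python3 -m jog '[0,0,0,0,0,0,0,0,0,0,0,0,0,0,0,0,0,0]' -0.4; python3 -m jog '[0,0,-0.015,0,0,0,0,0,-0.035,0,0,0,0,0,-0.055,0,0,0,0,-0.018,-0.055,0,0,0,0,-0.036,-0.055,0,0,0,0,-0.036,-0.055,0,0,0]'; python3 -m jog '[0,0,0,0,0,0,0,0,0.02,0,0,0,0,0,0.042,0,0,0,0,0,0.057,0,0,0,0,0,0.057,0,0,0]' -1; python3 - <<'E'
from h import *
p=r.snapshot("wrist");save(p,"w6");w=wcloud(p)
for t in ("loose_slider","fitted_slider"):
    for o in r.outline_of(p,t)[:2]:
        q=w[o["region"]];g=q[(q[:,2]<46)&(q[:,2]>33)];print(t,o["score"],np.round(o["bbox"]),rect(g) if len(g)>5 else 0)
s=r.sense()
print(s["tool_pos"],s["tcp_rot"],s["ft_force"])
E
```

```text
time: 9.52
tool_pos: [513.2, -24.9, 13.0]
tcp_rot: [-180.0, 0.0, 179.2]
ft_force: [-1.1, -0.5, -0.3]
finger_gap: 25.7
grip_force: 0.0
time: 10.28
tool_pos: [511.9, -62.5, 67.1]
tcp_rot: [-180.0, -0.1, 179.1]
ft_force: [0.4, 0.4, -0.2]
finger_gap: 25.6
grip_force: 0.0
time: 10.9
tool_pos: [511.1, -60.2, 9.2]
tcp_rot: [180.0, -0.2, 179.2]
ft_force: [-0.8, -0.5, 0.4]
finger_gap: -0.2
grip_force: 0.0
loose_slider 0.76 [333. 176. 431. 335.] ((504.814453125, -24.18009376525879), (12.68472671508789, 61.66998291015625), 88.67517852783203)
fitted_slider 0.42 [411. 136. 560. 420.] ((477.33135986328125, 25.421466827392578), (47.42565155029297, 98.48785400390625), 50.957733154296875)
[513.22662424 -60.78020167  11.56143443] [-1.79987946e+02  5.94740640e-02  1.79219691e+02] [0.71402404 0.08040485 0.00853147]
```

View pics/w6.png

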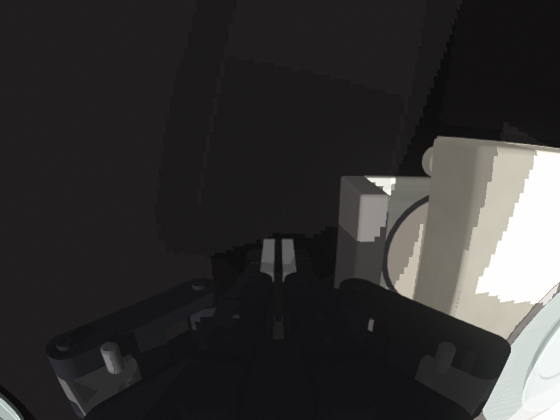

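```bash
python3 - <<'E'
from h import *
p=r.snapshot("wrist");w=wcloud(p);s=r.sense();c=s["tool_pos"]
z=p["range_z"];d=(w-c)
m=(~np.isnan(w[...,0]))&(w[...,2]>3)
u=np.indices(z.shape)
m&=(u[0]>235)&(u[1]<430)&(u[1]>40)
q=d[m]
for a in range(-100,60,6):
    g=q[(q[:,1]>=a)&(q[:,1]<a+6)]
    if len(g): print(a,len(g),"z",np.round(np.percentile(g[:,2],[0,2,50,100])),"x",np.round(np.percentile(g[:,0],[2,98])))
E
```

```text
-64 142 z [81. 82. 88. 92.] x [-13.  10.]
-58 1218 z [73. 77. 92. 95.] x [-14.  10.]
-52 2013 z [ 66.  71.  88. 100.] x [-13.  -4.]
-46 2444 z [ 58.  63.  85. 105.] x [-13.  -3.]
-40 3005 z [ 51.  55.  74. 105.] x [-13.   8.]
-34 2516 z [ 44.  49.  68. 105.] x [-12.   8.]
-28 2674 z [ 43.  48.  88. 104.] x [-13.   5.]
-22 1363 z [ 40.  43.  90. 104.] x [-20.  -5.]
-16 2983 z [  6.  18.  84. 102.] x [-20.  -7.]
-10 4184 z [  2.  13.  84. 103.] x [-20.  -7.]
-4 3907 z [  2.  10.  79. 102.] x [-15.   8.]
2 4393 z [  2.  11.  81. 103.] x [-18.   6.]
8 3545 z [  6.  12.  82. 103.] x [-20.  -6.]
14 2262 z [ 10.  42.  89. 104.] x [-20.  -6.]
20 1932 z [ 41.  45.  85. 104.] x [-12.   1.]
26 3447 z [ -9.  -5.  59. 104.] x [-16.  11.]
32 2885 z [ 26.  27.  65. 101.] x [-19.   9.]
38 2226 z [26. 27. 73. 89.] x [-18.  19.]
44 77 z [60. 62. 66. 73.] x [-12. -10.]
50 137 z [-8. -7. -6. -5.] x [-6. 21.]
56 556 z [-8. -7. -6. -4.] x [-6. 24.]
```

```bash
python3 -m jog '[0,-0.003,0,0,0,0.17,0,-0.006,0,0,0,0.35,0,-0.006,0,0,0,0.53,0,-0.006,0,0,0,0.71,0,-0.006,0,0,0,0.89,0,-0.006,0,0,0,1.07,0,-0.006,0,0,0,1.25,0,-0.006,0,0,0,1.43]'; python3 -m jog '[0,0,0,0,0,0.14,0,0,0,0,0,0.14,0,0,0,0,0,0.14]'; python3 - <<'E'
from h import *
goto([515,-46,10],89.2)
s=r.sense();print(s["joint_pos"],s["ft_force"])
E
```

```text
time: 12.1
tool_pos: [513.4, -66.9, 11.9]
tcp_rot: [179.9, 0.0, 96.9]
ft_force: [0.5, -0.9, 0.1]
finger_gap: 0.4
grip_force: 0.0
time: 12.48
tool_pos: [512.9, -66.8, 11.3]
tcp_rot: [179.9, 0.0, 89.4]
ft_force: [0.1, -0.4, -0.5]
finger_gap: -0.2
grip_force: 0.0
at [512.9 -66.8  11.3] [1.7995e+02 1.0000e-02 8.9430e+01] shift m [0.0209 0.0019 0.0013] rot [0.0009 0.0002 0.0041]
[-1.31047154e+01  7.82524374e+00  1.09361972e+02 -6.86478572e-04
  6.27602780e+01 -1.25385092e+01] [ 0.1201457  -0.38468797 -0.53684951]
```

```bash
python3 -m jog '[0.006,0.001,0.001,0,0,0,0.012,0.002,0.001,0,0,0,0.017,0.002,0.001,0,0,0,0.022,0.002,0.001,0,0,0]'; python3 -m jog '[0.002,0,0,0,0,0,0.004,0,0,0,0,0,0.006,0,0,0,0,0,0.008,0,0,0,0,0]'; python3 -m jog '[0.001,0,0,0,0,0,0.002,0,0,0,0,0,0.003,0,0,0,0,0,0.004,0,0,0,0,0]'
```

```text
time: 12.98
tool_pos: [514.8, -44.2, 9.8]
tcp_rot: [-180.0, -0.0, 89.3]
ft_force: [0.3, 0.1, -0.5]
finger_gap: 0.0
grip_force: 0.0
time: 13.48
tool_pos: [514.9, -36.8, 9.8]
tcp_rot: [-180.0, 0.0, 89.2]
ft_force: [0.1, -1.3, -1.4]
finger_gap: -0.2
grip_force: 0.7
time: 13.98
tool_pos: [514.9, -32.7, 9.8]
tcp_rot: [-180.0, -0.0, 89.3]
ft_force: [-0.1, -1.9, 0.4]
finger_gap: -0.1
grip_force: 0.7
```

```bash
for i in 1; do python3 -m jog '[0.0008,0,0,0,0,0,0.0016,0,0,0,0,0,0.0024,0,0,0,0,0,0.0032,0,0,0,0,0]'; python3 -m jog '[0.0008,0,0,0,0,0,0.0016,0,0,0,0,0,0.0024,0,0,0,0,0,0.0032,0,0,0,0,0]'; python3 -m jog '[0.0008,0,0,0,0,0,0.0016,0,0,0,0,0,0.0024,0,0,0,0,0,0.0032,0,0,0,0,0]'; done | grep -E "pos|force"
```

```text
tool_pos: [515.1, -30.2, 9.9]
ft_force: [0.7, -7.6, -0.4]
grip_force: 3.8
tool_pos: [515.4, -27.8, 10.1]
ft_force: [-0.4, -9.6, -0.2]
grip_force: 4.6
tool_pos: [515.3, -24.2, 10.0]
ft_force: [-0.5, -8.0, 0.0]
grip_force: 3.8
```

```bash
(python3 -m jog '[0.0008,0,0,0,0,0,0.0016,0,0,0,0,0,0.0024,0,0,0,0,0,0.0032,0,0,0,0,0]'; python3 -m jog '[0.0008,0,0,0,0,0,0.0016,0,0,0,0,0,0.0024,0,0,0,0,0,0.0032,0,0,0,0,0]'; python3 -m jog '[0.0008,0,0,0,0,0,0.0016,0,0,0,0,0,0.0024,0,0,0,0,0,0.0032,0,0,0,0,0]') | grep -E "pos|ft_force"; python3 - <<'E'
from h import *
p=r.snapshot("wrist");save(p,"w7");w=wcloud(p)
for t in ("loose_slider","fitted_slider"):
    for o in r.outline_of(p,t)[:2]:
        q=w[o["region"]];g=q[(q[:,2]<46)&(q[:,2]>33)];print(t,o["score"],np.round(o["bbox"]),rect(g) if len(g)>5 else 0)
E
```

```text
tool_pos: [515.3, -21.0, 10.0]
ft_force: [-0.3, -6.9, -0.6]
tool_pos: [515.3, -17.6, 9.9]
ft_force: [0.0, -7.2, -0.6]
tool_pos: [515.2, -13.9, 9.8]
ft_force: [0.8, -3.3, -0.9]
loose_slider 0.85 [168. 231. 377. 267.] ((514.5894775390625, 5.057044982910156), (14.90300464630127, 79.44569396972656), 89.61275482177734)
loose_slider 0.4 [304.   2. 529.  73.] 0
fitted_slider 0.87 [438. 222. 560. 248.] ((625.746337890625, 4.599239349365234), (10.500027656555176, 70.56556701660156), 89.37129211425781)
```

View pics/w7.png

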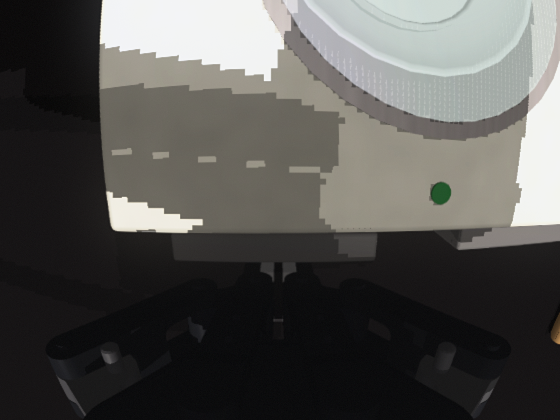

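```bash
(python3 -m jog '[0.0005,0,0,0,0,0,0.001,0,0,0,0,0]'; python3 -m jog '[0.0005,0,0,0,0,0,0.001,0,0,0,0,0]';python3 -m jog '[0.0005,0,0,0,0,0,0.001,0,0,0,0,0]') | grep -E "pos|ft_force"
```

```text
tool_pos: [515.2, -12.3, 9.8]
ft_force: [-0.1, -3.0, 0.5]
tool_pos: [515.2, -11.3, 9.8]
ft_force: [0.2, -1.5, -0.8]
tool_pos: [515.3, -10.8, 9.8]
ft_force: [0.0, -3.6, -0.7]
```

```bash
(python3 -m jog '[0.0003,0,0,0,0,0,0.0006,0,0,0,0,0]'; python3 -m jog '[0.0003,0,0,0,0,0,0.0006,0,0,0,0,0]') | grep -E "pos|ft_force"
```

```text
tool_pos: [515.3, -10.7, 9.8]
ft_force: [-0.2, -7.9, -1.0]
tool_pos: [515.3, -10.8, 9.8]
ft_force: [-0.2, -10.4, -2.0]
```

```bash
python3 -m jog '[-0.01,0,0,0,0,0,-0.025,0,0,0,0,0,-0.05,0,-0.03,0,0,0,-0.09,0,-0.08,0,0,0,-0.12,0.04,-0.13,0,0,0,-0.12,0.06,-0.15,0,0,0,-0.12,0.06,-0.15,0,0,0,-0.12,0.06,-0.15,0,0,0]' | grep force; python3 - <<'E'
from h import *
for n,f in (("wrist",wcloud),("top",cloud)):
  p=r.snapshot(n);save(p,"end_"+n);w=f(p)
  if n=="wrist": np.savez("end.npz",w=w)
  g=lambda a,b:w[(w[...,2]<45)&(w[...,2]>34)&(w[...,0]>a)&(w[...,0]<b)&(w[...,1]>-25)&(w[...,1]<14)]
  for a,b in((470,560),(586,676)): q=g(a,b);print(n,len(q),rect(q),np.percentile(q[:,1],[2,98]))
  if n=="top":
    w0=np.load("top0.npz")["w"];k=(w0[...,2]>46)&(w0[...,2]<53)
    for W in (w0,w):
      q=W[(W[...,2]>46)&(W[...,2]<53)&(W[...,0]>440)&(W[...,0]<710)&(W[...,1]>0)&(W[...,1]<220)];print("base",q[:,:2].mean(0))
print(r.sense()["time"])
E
```

```text
ft_force: [-0.4, -1.1, -0.4]
grip_force: 0.0
wrist 1663 ((514.8744506835938, 6.922763347625732), (13.203450202941895, 89.85232543945312), 89.4177017211914) [ 0.57271915 13.26967234]
wrist 1738 ((630.9219360351562, 5.605761528015137), (14.331496238708496, 89.76750183105469), 89.8751449584961) [-0.93333458 12.34244068]Traceback (most recent call last):
  File "<stdin>", line 6, in <module>
    return _quantile_unchecked(
        a, q, axis, out, overwrite_input, method, keepdims, weights)
    return _ureduce(a,
                    func=_quantile_ureduce_func,
    ...<5 lines>...
                    overwrite_input=overwrite_input,
                    method=method)
    r = func(a, **kwargs)
    result = _quantile(arr,
                       quantiles=q,
    ...<2 lines>...
                       out=out,
                       weights=wgt)
    slices_having_nans = np.isnan(arr[-1, ...])
                                  ~~~^^^^^^^^^
IndexError: index -1 is out of bounds for axis 0 with size 0
```

View pics/end_wrist.png

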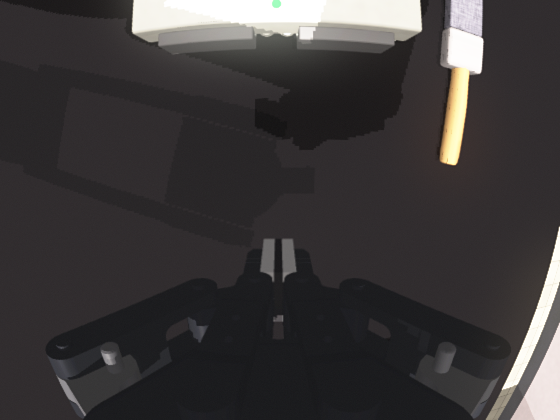

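```bash
python3 -c "
from bench import r
print(r.hand_in())"
```

```text
the job is handed in; nothing more can be done
None
```

I slid the loose slider into the empty slot (slot_b) until the catch clicked and its grip came up against the base. In the last wrist picture both grips sit level with each other. I handed the job in at about 17 s on the robot's clock; the highest push I read was 10.4 N, and my final check from the top camera that the base hadn't moved failed, so that rests on the wrist picture and the low force.

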